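# Line up the track bolts by length on the jig

### The arm

A 6-joint arm with a two-finger parallel gripper is mounted at the origin on the work surface. World frame = base frame: x ahead of the robot, y to its left, z up, the work surface at z = 0. Lengths are in mm, angles in degrees, forces in N, time in s.
With the tool pointing down it reaches from about 350 to 850 mm from the base axis. Payload 8.1 kg.
Tool frame: the origin (TCP) lies on the centre line of the jaws, within the pads' length; the fingertips stand 19 mm ahead of it and the grasp point (between the pads) is the TCP; z points along the fingers, y is the line along which they close (so a half turn about z gives the same grasp; the last joint's range is limited). The gripper opens to 85 mm and grips with 20 to 120 N. Pads are 22 mm wide; open, the fingers measure 114 mm over their backs; the gripper's body (76 mm by 85 mm) begins 54 mm behind the grasp point. The pads swing forward as they close: fully open they stand 13 mm farther back than shut.
Start: joints at [63.232, 7.471, 85.268, -0, 87.261, -4.893], TCP at [223.534, 556.811, 250.292] pointing down, gripper open.
Joint ranges: [-169.43, 169.43], [-51.17, 129.36], [1.28, 143.12], [-76.62, 256.62], [0, 156.53], [-152.29, 152.29]. Speed limits (degrees/s): [136.94, 136.94, 159.86, 180, 180, 180].

### API

Orientations are given as [roll, pitch, yaw] about the fixed x, y, z axes, in that order (R = Rz(yaw) Ry(pitch) Rx(roll)).
In Python, from bench import r gives the robot as it stands. The module is installed in compiled form; this text tells all that it offers.
- The arm moves only by the tool servo_tool, never from a script. Its arguments are lists of equal length, an entry for each row: "fingers": the finger opening in m, from 0 to 0.0854; "linear": the shift along the tool's x, y, z in m, a list of three; "rotation": the turn, a rotation vector about the tool's x, y, z in degrees, a list of three. A call has 1 to 10 rows; each row is the pose to reach, as a shift and turn from the pose commanded when the call began, along the tool's axes at that moment; what a row does not reach only later rows make up. A row lasts 1/10 s, in which the tool goes at most 50 mm and 8.59 degrees, less where a joint would pass 70% of its speed; a pose out of reach is approached as far as the arm can. A call with a gripper value outside its range is refused whole. The fingers move at their own pace and stop on an object; "force" is the grip in N (left out, the last holds). Time passes only in rows, so rows that repeat a pose let the fingers close. It gives the time, the measured TCP pose, the force, the opening and the grip force at its end, in the units of the state.
- r.sense(): the state, without advancing time (a new reading comes with each control period).
- r.snapshot(name): name is "scene" or "top"; returns a dict with "frame" (384x512x3 uint8, red, green, blue), "fx", "fy", "cx", "cy" (pixels), "camera_from_world" (4x4, takes a point from world to camera coordinates). Camera axes: x right, y up, looking along -z (the intrinsics and any distortion apply to the point x, -y, -z); pixel columns grow to the right and rows downward; lengths in mm; the calibration is good to about 2 mm. A picture is of the moment at which its call begins. There is no depth.
- r.hand_in(): hands the job in; it is judged then, once.
The state is a dict: "time": time; "joint_pos": joint angles; "qd": joint speeds; "joint_efforts": joint torques, N m; "tool_pos": TCP position; "tcp_rot": TCP orientation; "ft_force": force on the tool from outside, world axes, zero at the start; "wrist_torque": the same for the moment, N m; "finger_gap": finger opening in mm; "grip_force": force on a finger pad.
Only numpy, scipy, OpenCV 4.12 (cv2) and the standard library are available. Lean on these libraries where they do the work, as an engineer would, in place of code of your own. Each camera call takes 0.05 s, during which the arm holds its last target. There are 200 camera calls.

### The job

Lay the four rusty track bolts in the V cradles of the orange jig, one in each, in order of length along the row with the longest at the end nearest the magnifier lamp and the shortest farthest from it. Each lies with its shank fully down in the V, the middle of its length on the cradle and its head towards the jig's bar with the dial; leave all four released and still.

Things in the scene. Friction and masses are not known exactly. Their poses are not given: they have to be found in the camera images.
- bolt_a_mid (a point): The second longest of four loose rusty track bolts, 158 mm overall, 0.55 kg. Round 22 mm shank, bare for 114 mm in the middle (grip here); one end hex head (14 mm thick, on an 8 mm neck, 25 mm dia), other end dark hex nut (18 mm, 4 mm thread beyond). Both 36 mm across flats. Starts lying level on the cart, axis 18 mm up. Point: its centre, on the axis, half-way along; x axis towards the head.
- bolt_b_mid (a point): The shortest of four loose rusty track bolts, 114 mm overall, 0.43 kg. Round 22 mm shank, bare for 70 mm in the middle (grip here); one end hex head (14 mm thick, on an 8 mm neck, 25 mm dia), other end dark hex nut (18 mm, 4 mm thread beyond). Both 36 mm across flats. Starts lying level on the cart, axis 18 mm up. Point: its centre, on the axis, half-way along; x axis towards the head.
- bolt_c_mid (a point): The longest of four loose rusty track bolts, 180 mm overall, 0.61 kg. Round 22 mm shank, bare for 136 mm in the middle (grip here); one end hex head (14 mm thick, on an 8 mm neck, 25 mm dia), other end dark hex nut (18 mm, 4 mm thread beyond). Both 36 mm across flats. Starts lying level on the cart, axis 18 mm up. Point: its centre, on the axis, half-way along; x axis towards the head.
- bolt_d_mid (a point): The second shortest of four loose rusty track bolts, 136 mm overall, 0.49 kg. Round 22 mm shank, bare for 92 mm in the middle (grip here); one end hex head (14 mm thick, on an 8 mm neck, 25 mm dia), other end dark hex nut (18 mm, 4 mm thread beyond). Both 36 mm across flats. Starts lying level on the cart, axis 18 mm up. Point: its centre, on the axis, half-way along; x axis towards the head.
- cradle_p: One of four identical bare steel V cradles in a row on the jig, 80 mm apart (letters do not give the order). Foot 60 x 50 x 8 mm; two upright V plates, 5 mm thick, 59 mm wide, free gap 36 mm between them for fingers. Fixed. Origin: centre of the foot's underside, 10 mm above the cart; z up, x along the V to the jig's bar. Seated shank axis 55 mm above origin; V 90 degrees, mouth 45 mm wide, lips at 62 mm.
- cradle_q: One of four identical bare steel V cradles in a row on the jig, 80 mm apart (letters do not give the order). Foot 60 x 50 x 8 mm; two upright V plates, 5 mm thick, 59 mm wide, free gap 36 mm between them for fingers. Fixed. Origin: centre of the foot's underside, 10 mm above the cart; z up, x along the V to the jig's bar. Seated shank axis 55 mm above origin; V 90 degrees, mouth 45 mm wide, lips at 62 mm.
- cradle_r: One of four identical bare steel V cradles in a row on the jig, 80 mm apart (letters do not give the order). Foot 60 x 50 x 8 mm; two upright V plates, 5 mm thick, 59 mm wide, free gap 36 mm between them for fingers. Fixed. Origin: centre of the foot's underside, 10 mm above the cart; z up, x along the V to the jig's bar. Seated shank axis 55 mm above origin; V 90 degrees, mouth 45 mm wide, lips at 62 mm.
- cradle_s: One of four identical bare steel V cradles in a row on the jig, 80 mm apart (letters do not give the order). Foot 60 x 50 x 8 mm; two upright V plates, 5 mm thick, 59 mm wide, free gap 36 mm between them for fingers. Fixed. Origin: centre of the foot's underside, 10 mm above the cart; z up, x along the V to the jig's bar. Seated shank axis 55 mm above origin; V 90 degrees, mouth 45 mm wide, lips at 62 mm.
- jig: Orange steel bolt measuring jig, fixed: base plate 180 x 360 x 10 mm with four cradles; round slide bar with dial indicator along its far long edge (bar axis 55 mm up, end posts 72, dial top 92). Origin on the cart top below the bar's middle; x from cradles to bar, y along the row, z up. Cradles at x = -115 mm, y = 120, 40, -40, -120 mm.
- lamp: Heavy swing arm magnifier lamp, fixed, beyond one end of the jig, to the left or to the right: black round base of 160 mm diameter, steel column and folded arms to 470 mm high, a round pale head with a lens over the cart. Origin at the centre of the base's underside.
Not all that is in view belongs to the job. What is shaped like the part that bears bolt_c_mid but yellow is not meant.

How it is judged (in metres and radians):
At the end, for the whole second after the job is handed in: Bolts in the four cradles by length, longest nearest the lamp; each bolt's centre within 12 mm of its cradle's middle along the V, 10 mm across, 6 mm of seated height, turned under 0.12 rad from the V, head towards the slide bar, released, slower than 0.02 m/s and 0.3 rad/s (((y of lamp in the frame of jig above 0 m and (x of bolt_c_mid in the frame of jig between -0.127 and -0.103 m and y of bolt_c_mid in the frame of jig between 0.11 and 0.13 m and z of bolt_c_mid in the frame of jig between 0.059 and 0.071 m) and (x of bolt_a_mid in the frame of jig between -0.127 and -0.103 m and y of bolt_a_mid in the frame of jig between 0.03 and 0.05 m and z of bolt_a_mid in the frame of jig between 0.059 and 0.071 m) and (x of bolt_d_mid in the frame of jig between -0.127 and -0.103 m and y of bolt_d_mid in the frame of jig between -0.05 and -0.03 m and z of bolt_d_mid in the frame of jig between 0.059 and 0.071 m) and (x of bolt_b_mid in the frame of jig between -0.127 and -0.103 m and y of bolt_b_mid in the frame of jig between -0.13 and -0.11 m and z of bolt_b_mid in the frame of jig between 0.059 and 0.071 m)) or (y of lamp in the frame of jig below 0 m and (x of bolt_b_mid in the frame of jig between -0.127 and -0.103 m and y of bolt_b_mid in the frame of jig between 0.11 and 0.13 m and z of bolt_b_mid in the frame of jig between 0.059 and 0.071 m) and (x of bolt_d_mid in the frame of jig between -0.127 and -0.103 m and y of bolt_d_mid in the frame of jig between 0.03 and 0.05 m and z of bolt_d_mid in the frame of jig between 0.059 and 0.071 m) and (x of bolt_a_mid in the frame of jig between -0.127 and -0.103 m and y of bolt_a_mid in the frame of jig between -0.05 and -0.03 m and z of bolt_a_mid in the frame of jig between 0.059 and 0.071 m) and (x of bolt_c_mid in the frame of jig between -0.127 and -0.103 m and y of bolt_c_mid in the frame of jig between -0.13 and -0.11 m and z of bolt_c_mid in the frame of jig between 0.059 and 0.071 m))) and angle between the x axis of each of bolt_c_mid, bolt_a_mid, bolt_d_mid, bolt_b_mid and the x axis of jig, either way round below 0.12 rad and x of jig in the frame of bolt_c_mid above 0.05 m and linear speed of each of bolt_c, bolt_a, bolt_d, bolt_b below 0.02 m/s and angular speed of each of bolt_c, bolt_a, bolt_d, bolt_b below 0.3 rad/s and x of jig in the frame of bolt_a_mid above 0.05 m and x of jig in the frame of bolt_d_mid above 0.05 m and x of jig in the frame of bolt_b_mid above 0.05 m); the robot touches nothing.
It also fails if it takes over 112 s, if anything falls off the work surface, if the arm or the gripper's body presses on something with over 40 N, if the wrist force passes 120 N, or if a joint passes its speed limit or range.

## Working session

There is one attempt and no reset: what is moved stays moved. The work goes in short steps, Python scripts to look and compute and a tool call to move; the robot and the scene stay as the last step left them, time stands still between calls to the robot, and variables do not carry over. Pictures are saved under pics/ and viewed, at most 14 in all, crops included, and the job is handed in when it is done.

Besides the shell and the picture viewer there is one more tool, called after "Emit:" as name(argument=value, ...) on one line, values as JSON. servo_tool: Moves the arm, as the interface text tells. Its arguments: {"type":"object","properties":{"fingers":{"type":"array","items":{"type":"number"}},"linear":{"type":"array","items":{"type":"array","items":{"type":"number"}}},"rotation":{"type":"array","items":{"type":"array","items":{"type":"number"}}},"force":{"type":"number"}},"required":["fingers","linear","rotation"]}

```bash
mkdir -p pics
python3 - <<'E'
from bench import r
import cv2,numpy as np,pickle
for n in("scene","top"):
    s=r.snapshot(n); pickle.dump(s,open(n+".pkl","wb"))
    cv2.imwrite(f"pics/{n}1.png",cv2.resize(s["frame"][:,:,::-1],(800,600),interpolation=cv2.INTER_CUBIC))
    print({k:v for k,v in s.items() if k!="frame"})
print(r.sense())
E
```

```text
{'fx': 422.84526759321943, 'fy': 422.84526759321943, 'cx': 245.38194421088417, 'cy': 197.689717343795, 'camera_from_world': array([[-8.22932491e-01,  5.68031173e-01, -1.10770829e-02,
         4.55068452e+02],
       [-4.89919462e-01, -6.99626168e-01,  5.20098208e-01,
         3.12239068e+02],
       [ 2.87682178e-01,  4.33432592e-01,  8.54034632e-01,
        -1.91262621e+03],
       [ 0.00000000e+00,  0.00000000e+00,  0.00000000e+00,
         1.00000000e+00]])}
{'fx': 370.7498383684527, 'fy': 370.7498383684527, 'cx': 261.0376420532018, 'cy': 187.42439798249356, 'camera_from_world': array([[-7.53871942e-03, -9.99936193e-01,  8.41293327e-03,
         7.92224770e+01],
       [ 9.96233976e-01, -6.78354858e-03,  8.64398496e-02,
        -6.09536128e+02],
       [-8.63772646e-02,  9.03289574e-03,  9.96221549e-01,
        -1.24824520e+03],
       [ 0.00000000e+00,  0.00000000e+00,  0.00000000e+00,
         1.00000000e+00]])}
{'time': 0.1, 'joint_pos': array([ 6.32322280e+01,  7.51154154e+00,  8.53230630e+01,  2.26446448e-03,
        8.72613783e+01, -4.89382217e+00]), 'qd': array([ 0.04668123, -0.10697738, -0.01493217, -0.01663054, -0.00683524,
        0.03202913]), 'joint_efforts': array([ 1.92819527e-03, -5.70949280e+01, -5.01942587e+01, -1.55639063e-04,
        8.10511352e-03,  2.76962845e-05]), 'tool_pos': array([223.30538766, 556.40133369, 249.34115091]), 'tcp_rot': array([-1.79904560e+02, -1.04416899e-02,  1.58125931e+02]), 'ft_force': array([ 0.7133634 ,  0.92435074, -0.12710362]), 'wrist_torque': array([0.00664775, 0.0080866 , 0.03198461]), 'grip_force': 0.0, 'finger_gap': 85.07751351294036}
```

View pics/scene1.png

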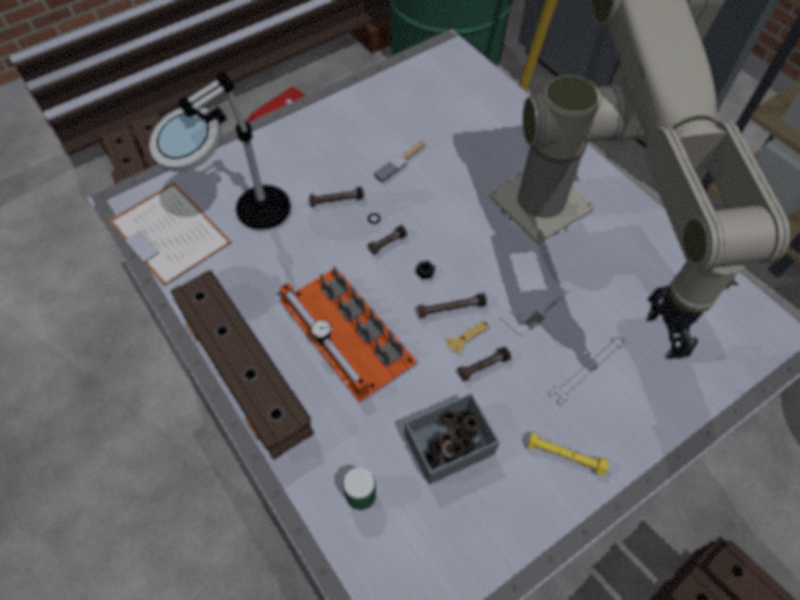

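View pics/top1.png

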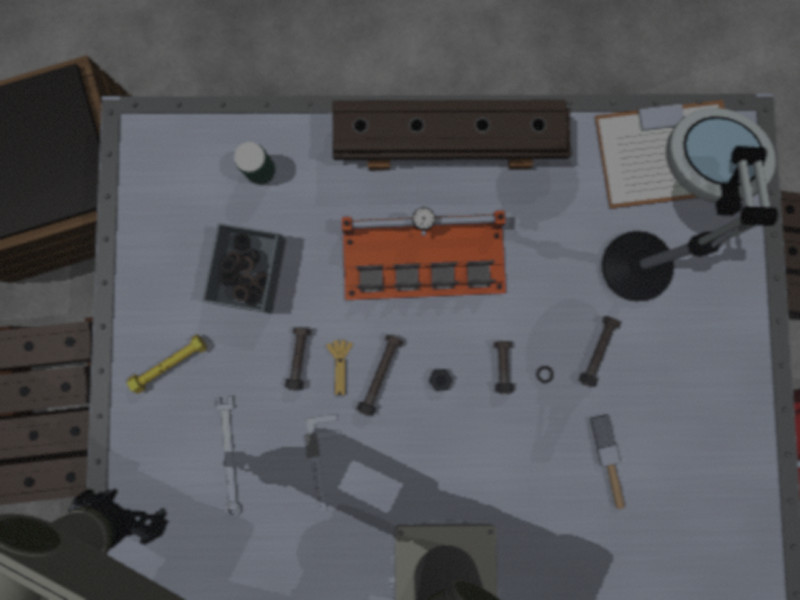

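Both views show the lamp to the right of the jig (world −y). So along the jig row the order is b, d, a, c from left to right. In the top view at 800 px, the bolts are d at about (298,358), c at (381,375), b at (504,367) and a at (600,350). The jig is at (425,260). Next I'll rectify both views to metric crops.

```bash
cat > h.py <<'E'
import numpy as np,cv2
def proj(s,P):
    P=np.atleast_2d(P).astype(float); c=P@s["camera_from_world"][:3,:3].T+s["camera_from_world"][:3,3]
    return np.c_[s["fx"]*c[:,0]/-c[:,2]+s["cx"], s["fy"]*-c[:,1]/-c[:,2]+s["cy"]]
def unproj(s,uv,z):
    uv=np.atleast_2d(uv); R=s["camera_from_world"][:3,:3];t=s["camera_from_world"][:3,3]
    d=np.c_[(uv[:,0]-s["cx"])/s["fx"],-(uv[:,1]-s["cy"])/s["fy"],-np.ones(len(uv))]@R; o=-R.T@t
    return o+d*((z-o[2])/d[:,2])[:,None]
def rect(s,cx,cy,z,hx,hy,k):  # up = +x, left = +y
    W=np.array([[cx+hx,cy+hy,z],[cx+hx,cy-hy,z],[cx-hx,cy-hy,z],[cx-hx,cy+hy,z]])
    w,h=int(2*hy*k),int(2*hx*k)
    M=cv2.getPerspectiveTransform(proj(s,W).astype(np.float32),np.float32([[0,0],[w,0],[w,h],[0,h]]))
    return cv2.warpPerspective(s["frame"][:,:,::-1],M,(w,h),flags=cv2.INTER_CUBIC)
E
python3 - <<'E'
from h import *;import pickle
T=pickle.load(open("top.pkl","rb"));S=pickle.load(open("scene.pkl","rb"))
B=dict(d=[(302,330),(295,387)],c=[(395,340),(368,411)],b=[(503,344),(504,390)],a=[(611,320),(588,382)])
rows=[[],[]]
for n,e in B.items():
    p=unproj(T,np.array(e)*.64,18); m=p.mean(0).round(); print(n,p.round(),m,np.linalg.norm(p[0]-p[1]))
    for i,s in enumerate((T,S)):
        im=rect(s,m[0],m[1],18,100,65,1.5); im=cv2.convertScaleAbs(im,alpha=1.6); rows[i].append(im)
cv2.imwrite("pics/m1.png",np.vstack([np.hstack(q) for q in rows]))
p=unproj(T,np.array([(425,260)])*.64,10);print(p)
j=[cv2.convertScaleAbs(rect(s,p[0,0],p[0,1],60,130,200,2),alpha=1.5) for s in (T,)]
cv2.imwrite("pics/j1.png",j[0])
print(unproj(T,np.array([(348,222),(502,217)])*.64,72))
E
```

```text
d [[530. 308.  18.]
 [407. 322.  18.]] [468. 315.  18.] 124.71339917755512
c [[507. 104.  18.]
 [354. 163.  18.]] [430. 134.  18.] 164.5572594687612
b [[ 496. -134.   18.]
 [ 396. -134.   18.]] [ 446. -134.   18.] 100.12261492578536
a [[ 547. -374.   18.]
 [ 412. -318.   18.]] [ 480. -346.   18.] 146.35714942036915
[[685.05194227  35.7907652   10.        ]]
[[ 759.23482393  202.30157724   72.        ]
 [ 768.22474029 -128.11146684   72.        ]]
```

View pics/m1.png

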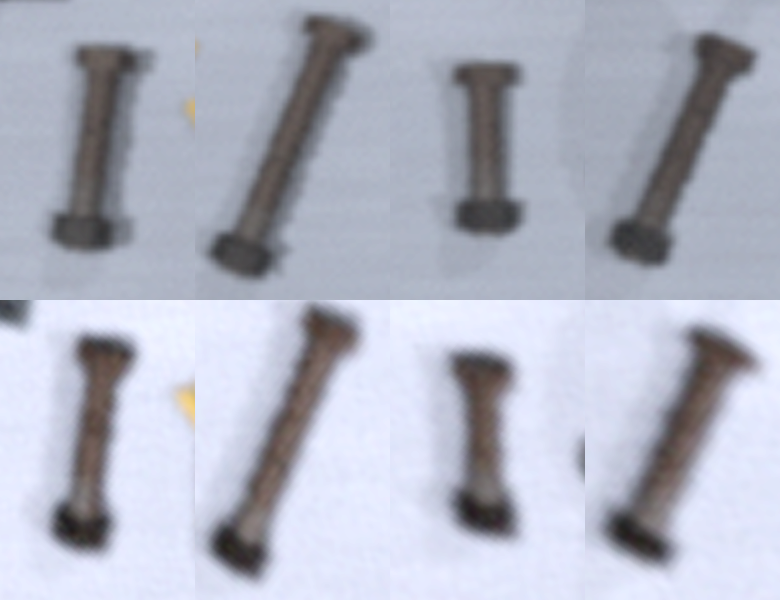

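View pics/j1.png

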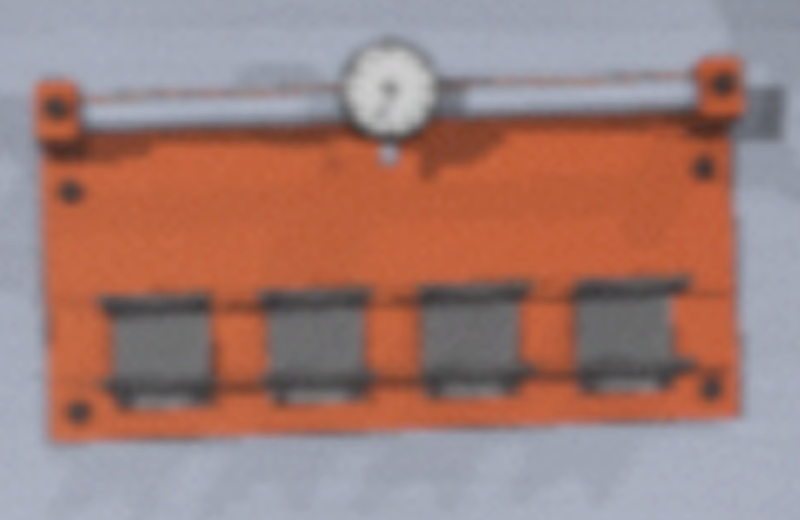

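Every bolt has its head at the far end (+x) and its dark nut at the near end. The lengths match d, c, b and a, and the jig is turned about 2°. I'll compute poses from these pixels and check them with a projected overlay.

```bash
cat > poses.py <<'E'
from h import *;import pickle
T=pickle.load(open("top.pkl","rb"));S=pickle.load(open("scene.pkl","rb"))
def j2w(uv,z):  # j1.png pixel (plane z=60) -> plane z
    uv=np.atleast_2d(uv)/2.; P=np.c_[685.05+130-uv[:,1],35.79+200-uv[:,0],np.full(len(uv),60.)]
    return unproj(T,proj(T,P),z)
E
cat > ov.py <<'E'
from poses import *
L=dict(d=136,c=180,b=114,a=158)
def over(s,pts,cx,cy,z,hx,hy,k):
    im=cv2.convertScaleAbs(rect(s,cx,cy,z,hx,hy,k),alpha=1.4)
    q=unproj(s,proj(s,pts),z)
    for p in q: cv2.circle(im,(int(round((cy+hy-p[1])*k)),int(round((cx+hx-p[0])*k))),2,(0,255,0),-1)
    return im
def boltpts(n,x,y,a):
    a=np.radians(a);u=np.array([np.cos(a),np.sin(a)]);v=np.array([-u[1],u[0]]);h=L[n]/2
    return np.array([[*(np.array([x,y])+u*s+v*w),18] for s,w in((h,0),(-h,0),(0,11),(0,-11),(h-7,18),(h-7,-18),(-h+13,18),(-h+13,-18))])
def jigpts(o,yaw):
    a=np.radians(yaw);R=np.array([[np.cos(a),-np.sin(a)],[np.sin(a),np.cos(a)]])
    P=[(-115+sx*20.5,y+sy*22.5,72) for y in(120,40,-40,-120) for sx in(1,-1) for sy in(1,-1)]
    P+=[(0,165,72),(0,-165,72)]+[(-115+sx*30,y+sy*25,18) for y in(120,-120) for sx in(-1,1) for sy in(-1,1)]
    return np.array([[*(R@p[:2]+o),p[2]] for p in P])
E
python3 - <<'E'
from ov import *
p=j2w([(57,108),(722,84),(388,90)],72);print(p)
o=p[:2,:2].mean(0);d=p[0]-p[1];yaw=np.degrees(np.arctan2(-d[0],d[1]));print(o,yaw)
c=j2w([(52,440),(740,415)],10);print(c)
print(j2w([(157,300),(317,293),(476,288),(632,283)],72))
B=dict(d=(470,318,-6.2),c=(432.3,136,-21),b=(446.3,-134,-.3),a=(480,-346.7,-21.9))
rows=[np.hstack([over(s,boltpts(n,*v),v[0],v[1],18,100,65,1.5) for n,v in B.items()]) for s in(T,S)]
cv2.imwrite("pics/m2.png",np.vstack(rows))
J=jigpts(o,yaw)
cv2.imwrite("pics/j2.png",np.vstack([over(s,J,o[0]-80,o[1],60,75,195,2) for s in(T,S)]))
E
```

```text
[[ 758.51478508  206.11547452   72.        ]
 [ 770.39823784 -123.15519568   72.        ]
 [ 767.42737465   42.22285522   72.        ]]
[764.45651146  41.48013942] 2.0669205269555144
[[ 598.89574206  214.78502563   10.        ]
 [ 611.90158945 -143.13589477   10.        ]]
[[663.447163   156.60108803  72.        ]
 [666.91317006  77.37806963  72.        ]
 [669.38888938  -1.3498049   72.        ]
 [671.86460871 -78.59224784  72.        ]]
```

View pics/m2.png

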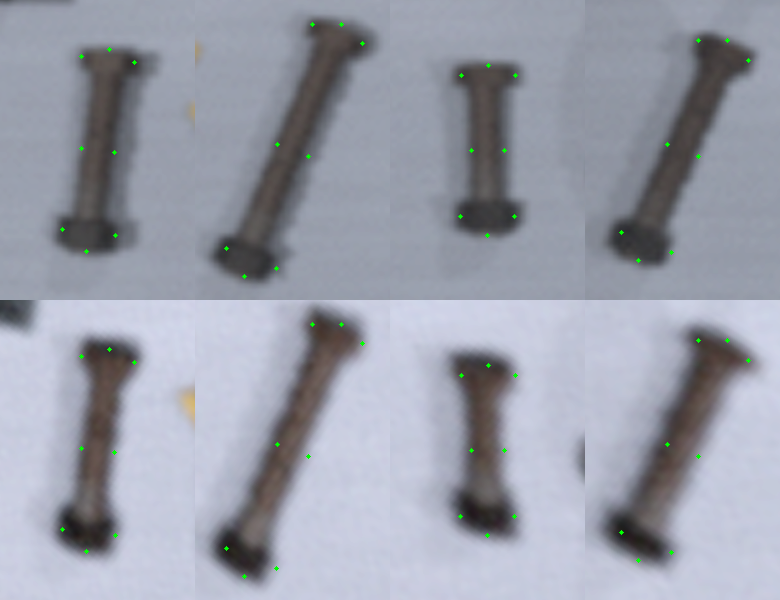

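View pics/j2.png

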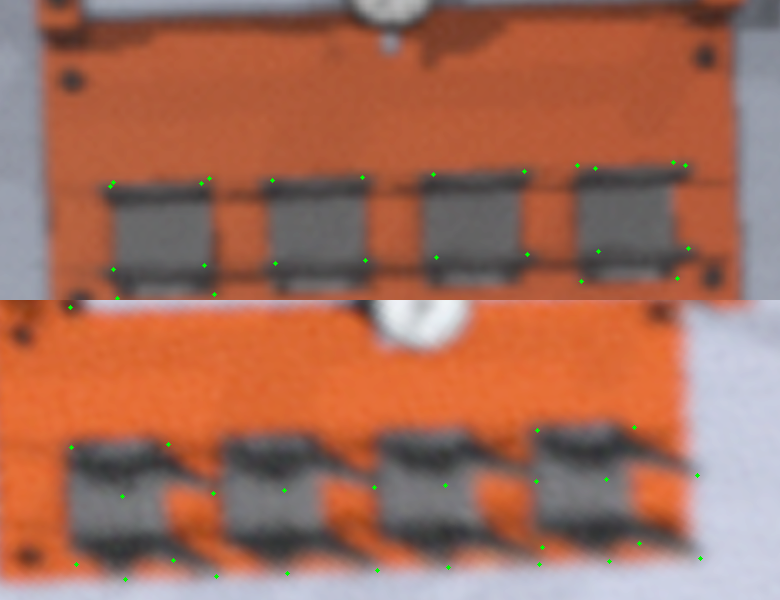

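The bolt fits are good to about 1–2 mm, and the jig origin is about (764.5, 41.5) with yaw 2.07°. I'll start with bolt d.

```bash
cat > go.py <<'E'
import sys,numpy as np
from bench import r
from scipy.spatial.transform import Rotation as R
B=dict(d=(470,318,-6.2),c=(432.3,136,-21),b=(446.3,-134,-.3),a=(480,-346.7,-21.9))
Y=dict(b=120,d=40,a=-40,c=-120); O=np.array([764.5,41.5]);yw=2.07
s=r.sense(); R0=R.from_euler("xyz",s["tcp_rot"],degrees=True)
print("t",s["time"],s["tool_pos"].round(1),s["tcp_rot"].round(2),"F",s["ft_force"].round(1),"gap",round(s["finger_gap"],1))
for w in sys.argv[1:]:   # "B:d:140" bolt, "J:d:140" cradle
    k,n,z=w.split(":")
    if k=="B": x,y,a=B[n]
    else:
        c,q=np.cos(np.radians(yw)),np.sin(np.radians(yw)); x,y=O+[c*-115-q*Y[n],q*-115+c*Y[n]]; a=yw
    p=np.array([x,y,float(z)]); l=R0.inv().apply(p-s["tool_pos"])/1000
    v=(R0.inv()*R.from_euler("xyz",[180,0,180+a],degrees=True)).as_rotvec(degrees=True)
    print(w,p.round(1),"lin",l.round(4).tolist(),"rot",v.round(2).tolist())
E
python3 go.py B:d:130
```

```text
t 0.1 [223.3 556.4 249.3] [-1.7990e+02 -1.0000e-02  1.5813e+02] F [ 0.7  0.9 -0.1] gap 85.1
B:d:130 [470. 318. 130.] lin [-0.3178, -0.1291, 0.1195] rot [-0.09, -0.02, -15.67]
```

Emit:
servo_tool(fingers=[0.06,0.06,0.06,0.06,0.06,0.06,0.06,0.06,0.06,0.06], linear=[[-0.03,-0.012,0.01],[-0.065,-0.026,0.02],[-0.1,-0.04,0.03],[-0.14,-0.056,0.045],[-0.18,-0.073,0.06],[-0.22,-0.09,0.08],[-0.26,-0.106,0.1],[-0.295,-0.12,0.11],[-0.318,-0.129,0.119],[-0.318,-0.129,0.119]], rotation=[[0,0,-2],[0,0,-4],[0,0,-6],[0,0,-8],[0,0,-10],[0,0,-12],[0,0,-14],[0,0,-15.7],[0,0,-15.7],[0,0,-15.7]], force=80)

```text
time: 1.1
tool_pos: [471.6, 315.5, 129.1]
tcp_rot: [-179.8, -0.1, 173.6]
ft_force: [-0.8, 0.2, -0.3]
finger_gap: 60.1
grip_force: 0.0
```

```bash
python3 go.py B:d:23
```

```text
t 1.1 [471.6 315.5 129.1] [-1.7985e+02 -1.2000e-01  1.7362e+02] F [-0.8  0.2 -0.3] gap 60.1
B:d:23 [470. 318.  23.] lin [0.0016, 0.0026, 0.1061] rot [-0.15, -0.12, -0.18]
```

Emit:
servo_tool(fingers=[0.06,0.06,0.06,0.06,0.06,0.06,0.06,0.06,0.06,0.06], linear=[[0,0,0],[0,0,0.015],[0,0,0.035],[0,0,0.055],[0,0,0.075],[0,0,0.09],[0,0,0.1],[0,0,0.105],[0,0,0.105],[0,0,0.105]], rotation=[[0,0,0],[0,0,0],[0,0,0],[0,0,0],[0,0,0],[0,0,0],[0,0,0],[0,0,0],[0,0,0],[0,0,0]])

```text
time: 2.1
tool_pos: [471.1, 319.0, 27.0]
tcp_rot: [180.0, 0.1, 173.8]
ft_force: [0.0, -0.2, 0.3]
finger_gap: 60.1
grip_force: 0.0
```

```bash
python3 go.py B:d:23
```

```text
t 2.1 [471.1 319.   27. ] [1.7996e+02 6.0000e-02 1.7383e+02] F [ 0.  -0.2  0.3] gap 60.1
B:d:23 [470. 318.  23.] lin [0.001, -0.0011, 0.004] rot [0.04, 0.06, 0.03]
```

Emit:
servo_tool(fingers=[0.06,0.06,0.0,0.0,0.0,0.0,0.0,0.0,0.0,0.0], linear=[[0.001,0,0.002],[0.001,0,0.002],[0.001,0,0.002],[0.001,0,0.002],[0.001,0,0.002],[0.001,0,0.002],[0.001,0,0.002],[0.001,0,0.002],[0.001,0,0.002],[0.001,0,0.002]], rotation=[[0,0,0],[0,0,0],[0,0,0],[0,0,0],[0,0,0],[0,0,0],[0,0,0],[0,0,0],[0,0,0],[0,0,0]])

```text
time: 3.1
tool_pos: [469.9, 319.0, 24.8]
tcp_rot: [180.0, 0.0, 173.8]
ft_force: [-1.5, 1.0, 6.5]
finger_gap: 19.6
grip_force: 78.3
```

```bash
python3 go.py B:d:140 J:d:140
```

```text
t 3.1 [469.9 319.   24.8] [1.7997e+02 3.0000e-02 1.7382e+02] F [-1.5  1.   6.5] gap 19.6
B:d:140 [470. 318. 140.] lin [-0.0003, -0.0009, -0.1152] rot [0.03, 0.03, 0.02]
J:d:140 [648.1  77.3 140. ] lin [-0.2033, -0.221, -0.1152] rot [0.03, 0.03, -8.25]
```

Emit:
servo_tool(fingers=[0.035,0.035,0.035,0.035,0.035,0.0,0.0,0.0,0.0,0.0], linear=[[0,0,0],[0,0,0],[0,0,0.003],[0,0,0.0045],[0,0,0.0045],[0,0,0.0045],[0,0,0.0045],[0,0,0.0045],[0,0,0.0045],[0,0,0.0045]], rotation=[[0,0,0],[0,0,0],[0,0,0],[0,0,0],[0,0,0],[0,0,0],[0,0,0],[0,0,0],[0,0,0],[0,0,0]])

```text
time: 4.1
tool_pos: [469.6, 318.8, 19.9]
tcp_rot: [180.0, 0.0, 173.8]
ft_force: [0.2, 0.9, 0.6]
finger_gap: 19.7
grip_force: 78.2
```

```bash
python3 go.py B:d:140 J:d:140
```

```text
t 4.1 [469.6 318.8  19.9] [1.7999e+02 1.0000e-02 1.7382e+02] F [0.2 0.9 0.6] gap 19.7
B:d:140 [470. 318. 140.] lin [-0.0005, -0.0008, -0.1201] rot [0.01, 0.01, 0.02]
J:d:140 [648.1  77.3 140. ] lin [-0.2035, -0.2209, -0.1201] rot [0.01, 0.01, -8.25]
```

Emit:
servo_tool(fingers=[0.0,0.0,0.0,0.0,0.0,0.0,0.0,0.0,0.0,0.0], linear=[[0,0,-0.015],[0,0,-0.04],[0,0,-0.075],[-0.015,-0.015,-0.105],[-0.04,-0.045,-0.12],[-0.075,-0.08,-0.12],[-0.11,-0.118,-0.12],[-0.145,-0.155,-0.12],[-0.175,-0.19,-0.12],[-0.195,-0.212,-0.12]], rotation=[[0,0,0],[0,0,0],[0,0,0],[0,0,-1],[0,0,-2],[0,0,-3.5],[0,0,-5],[0,0,-6.5],[0,0,-7.5],[0,0,-8.2]])

```text
time: 5.1
tool_pos: [641.9, 83.3, 140.3]
tcp_rot: [-179.9, 0.0, -178.1]
ft_force: [0.1, 0.8, -4.5]
finger_gap: 19.6
grip_force: 78.6
```

Emit:
servo_tool(fingers=[0.0,0.0,0.0,0.0,0.0], linear=[[0,-0.004,0],[0,-0.008,0],[0,-0.01,0],[0,-0.01,0],[0,-0.01,0]], rotation=[[0,0,0],[0,0,0],[0,0,0],[0,0,0],[0,0,0]])

```text
time: 5.6
tool_pos: [640.5, 78.0, 139.9]
tcp_rot: [180.0, -0.0, -177.9]
ft_force: [0.0, 0.3, -4.5]
finger_gap: 19.4
grip_force: 78.7
```

```bash
python3 go.py J:d:69
python3 - <<'E'
from ov import *
from bench import r
T=r.snapshot("top");S=r.snapshot("scene")
a=[cv2.convertScaleAbs(rect(s,650,60,z,130,120,2.2 if 0 else 1.6),alpha=1.4) for s,z in((T,60),(S,100))]
cv2.imwrite("pics/d1.png",np.hstack(a))
E
```

```text
t 5.6 [640.5  78.  139.9] [ 1.7999e+02 -1.0000e-02 -1.7790e+02] F [ 0.   0.3 -4.5] gap 19.4
J:d:69 [648.1  77.3  69. ] lin [-0.0076, -0.001, 0.0709] rot [0.01, -0.01, 0.03]
```

View pics/d1.png

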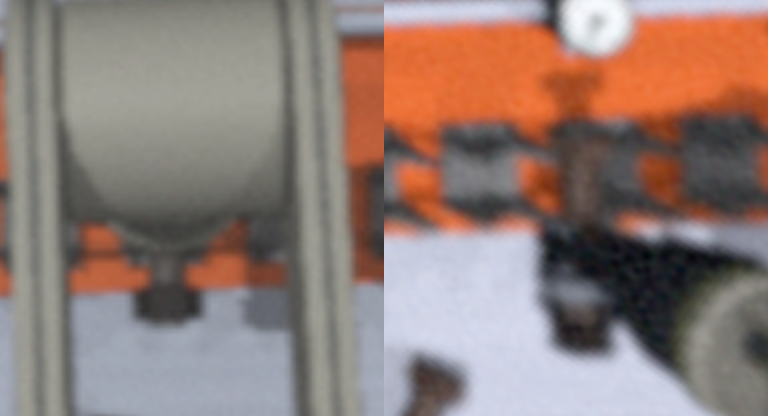

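The bolt is held level with its head towards the bar. The arm blocks the top view, so I'll descend next.

Emit:
servo_tool(fingers=[0.0,0.0,0.0,0.0,0.0,0.0,0.0,0.0,0.0,0.0], linear=[[-0.004,-0.001,0],[-0.008,-0.001,0.005],[-0.008,-0.001,0.015],[-0.008,-0.001,0.027],[-0.008,-0.001,0.04],[-0.008,-0.001,0.05],[-0.008,-0.001,0.058],[-0.008,-0.001,0.066],[-0.008,-0.001,0.071],[-0.008,-0.001,0.071]], rotation=[[0,0,0],[0,0,0],[0,0,0],[0,0,0],[0,0,0],[0,0,0],[0,0,0],[0,0,0],[0,0,0],[0,0,0]])

```text
time: 6.7
tool_pos: [649.3, 77.0, 68.9]
tcp_rot: [179.9, 0.0, -178.0]
ft_force: [-0.1, 1.4, -4.2]
finger_gap: 19.7
grip_force: 78.9
```

Emit:
servo_tool(fingers=[0.0,0.0], linear=[[0,0,0.001],[0,0,0.001]], rotation=[[0,0,0],[0,0,0]])

```text
time: 6.9
tool_pos: [649.4, 76.9, 68.6]
tcp_rot: [180.0, 0.1, -178.0]
ft_force: [-2.4, 4.0, 0.3]
finger_gap: 19.5
grip_force: 79.3
```

```bash
python3 go.py J:d:67
```

```text
t 6.9 [649.4  76.9  68.6] [ 1.7996e+02  6.0000e-02 -1.7796e+02] F [-2.4  4.   0.3] gap 19.5
J:d:67 [648.1  77.3  67. ] lin [0.0013, 0.0005, 0.0016] rot [0.04, 0.06, -0.03]
```

Emit:
servo_tool(fingers=[0.0,0.0,0.05,0.05,0.05,0.05,0.05,0.05,0.05,0.05], linear=[[0,0.001,0],[0,0.001,0.001],[0,0.001,0.001],[0,0.001,0.001],[0,0.001,0.001],[0,0.001,-0.01],[0,0.001,-0.03],[0,0.001,-0.055],[0,0.001,-0.075],[0,0.001,-0.085]], rotation=[[0,0,0],[0,0,0],[0,0,0],[0,0,0],[0,0,0],[0,0,0],[0,0,0],[0,0,0],[0,0,0],[0,0,0]])

```text
time: 7.9
tool_pos: [650.4, 77.2, 156.3]
tcp_rot: [-180.0, 0.2, -178.0]
ft_force: [0.5, -0.4, -0.1]
finger_gap: 49.7
grip_force: 0.0
```

```bash
python3 go.py B:c:130
```

```text
t 7.9 [650.4  77.2 156.3] [-179.99    0.24 -177.98] F [ 0.5 -0.4 -0.1] gap 49.7
B:c:130 [432.3 136.  130. ] lin [0.216, 0.0665, 0.0254] rot [0.04, 0.24, 23.02]
```

Emit:
servo_tool(fingers=[0.06,0.06,0.06,0.06,0.06,0.06,0.06,0.06,0.06,0.06], linear=[[0.01,0.003,0],[0.035,0.01,0.003],[0.065,0.02,0.006],[0.1,0.03,0.01],[0.135,0.042,0.015],[0.165,0.051,0.02],[0.19,0.058,0.023],[0.206,0.063,0.025],[0.214,0.066,0.026],[0.215,0.066,0.026]], rotation=[[0,0,1],[0,0,4],[0,0,8],[0,0,12],[0,0,16],[0,0,19],[0,0,21],[0,0,23],[0,0,23],[0,0,23]])

```text
time: 8.9
tool_pos: [431.3, 135.8, 126.8]
tcp_rot: [-180.0, 0.0, 159.1]
ft_force: [0.9, -0.5, -0.9]
finger_gap: 60.0
grip_force: 0.0
```

```bash
python3 go.py B:c:20
python3 - <<'E'
from ov import *
from bench import r
T=r.snapshot("top");S=r.snapshot("scene")
a=[cv2.convertScaleAbs(rect(s,650,60,65,120,120,1.6),alpha=1.4) for s in(T,S)]
cv2.imwrite("pics/d2.png",np.hstack(a))
E
```

```text
t 8.9 [431.3 135.8 126.8] [-180.      0.    159.12] F [ 0.9 -0.5 -0.9] gap 60.0
B:c:20 [432.3 136.   20. ] lin [-0.0009, 0.0005, 0.1068] rot [-0.0, 0.0, 0.12]
```

View pics/d2.png

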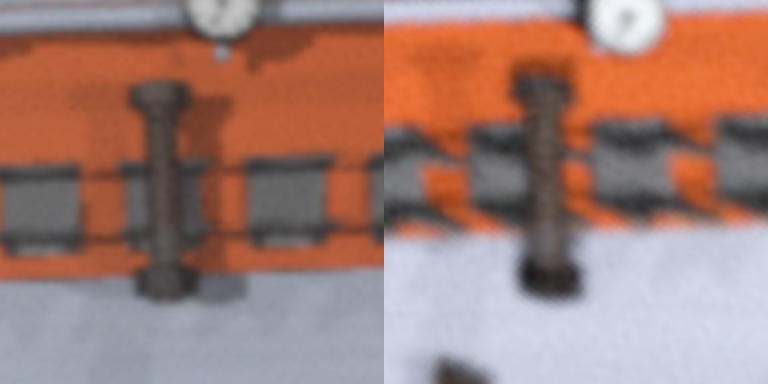

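Bolt d lies seated in its cradle, spanning rows 81–299 in the top crop. Its middle is about x≈650, within about 3 mm of the cradle middle. On to c.

Emit:
servo_tool(fingers=[0.06,0.06,0.06,0.06,0.06,0.06,0.06,0.06,0.06,0.06], linear=[[-0.001,0.0,0.005],[-0.001,0,0.02],[-0.001,0,0.04],[-0.001,0,0.06],[-0.001,0,0.078],[-0.001,0,0.092],[-0.001,0,0.101],[-0.001,0,0.105],[-0.001,0,0.106],[-0.001,0,0.106]], rotation=[[0,0,0],[0,0,0],[0,0,0],[0,0,0],[0,0,0],[0,0,0],[0,0,0],[0,0,0],[0,0,0],[0,0,0]])

```text
time: 10.0
tool_pos: [433.3, 135.3, 21.2]
tcp_rot: [180.0, 0.0, 159.0]
ft_force: [-0.0, -0.9, -0.5]
finger_gap: 60.2
grip_force: 0.0
```

Emit:
servo_tool(fingers=[0.0,0.0,0.0,0.0,0.0,0.0,0.0,0.0], linear=[[0,0,0],[0,0,0],[0,0,0],[0,0,0],[0,0,0],[0,0,0],[0,0,0],[0,0,0]], rotation=[[0,0,0],[0,0,0],[0,0,0],[0,0,0],[0,0,0],[0,0,0],[0,0,0],[0,0,0]])

```text
time: 10.8
tool_pos: [433.7, 135.8, 21.9]
tcp_rot: [179.9, 0.1, 159.0]
ft_force: [-1.9, 1.4, 5.8]
finger_gap: 19.4
grip_force: 77.9
```

```bash
sed -i 's/764.5,41.5/763,42/' go.py; python3 go.py B:c:140 J:c:140
```

```text
t 10.8 [433.7 135.8  21.9] [1.7991e+02 8.0000e-02 1.5901e+02] F [-1.9  1.4  5.8] gap 19.4
B:c:140 [432.3 136.  140. ] lin [0.0012, -0.0001, -0.1181] rot [0.09, 0.08, 0.01]
J:c:140 [652.4 -82.1 140. ] lin [-0.2824, -0.1248, -0.1179] rot [0.07, 0.1, -23.06]
```

Emit:
servo_tool(fingers=[0.0,0.0,0.0,0.0,0.0,0.0,0.0,0.0,0.0,0.0], linear=[[0,0,-0.015],[0,0,-0.04],[0,0,-0.075],[-0.02,-0.008,-0.105],[-0.055,-0.024,-0.118],[-0.1,-0.044,-0.118],[-0.145,-0.064,-0.118],[-0.19,-0.084,-0.118],[-0.23,-0.102,-0.118],[-0.262,-0.116,-0.118]], rotation=[[0,0,0],[0,0,0],[0,0,0],[0,0,-2],[0,0,-5],[0,0,-9],[0,0,-13],[0,0,-17],[0,0,-21],[0,0,-23]])

```text
time: 11.8
tool_pos: [636.3, -69.0, 137.3]
tcp_rot: [180.0, -0.1, -177.9]
ft_force: [-0.1, 0.3, -6.4]
finger_gap: 19.5
grip_force: 79.0
```

Emit:
servo_tool(fingers=[0.0,0.0,0.0,0.0,0.0,0.0,0.0], linear=[[-0.012,-0.001,0],[-0.018,-0.0015,0],[-0.021,-0.002,0],[-0.022,-0.002,0],[-0.022,-0.002,0],[-0.022,-0.002,0],[-0.022,-0.002,0]], rotation=[[0,0,0],[0,0,0],[0,0,0],[0,0,0],[0,0,0],[0,0,0],[0,0,0]])

```text
time: 12.5
tool_pos: [657.6, -67.7, 139.0]
tcp_rot: [-180.0, 0.0, -177.9]
ft_force: [-0.3, -0.4, -6.2]
finger_gap: 19.6
grip_force: 79.1
```

```bash
python3 go.py J:c:71
```

```text
t 12.5 [657.6 -67.7 139. ] [-180.      0.   -177.95] F [-0.3 -0.4 -6.2] gap 19.6
J:c:71 [652.4 -82.1  71. ] lin [0.0057, -0.0142, 0.068] rot [-0.0, 0.0, -0.02]
```

Emit:
servo_tool(fingers=[0.0,0.0,0.0,0.0,0.0,0.0,0.0,0.0,0.0,0.0], linear=[[0.0015,-0.005,0],[0.003,-0.01,0],[0.0045,-0.014,0.0],[0.0045,-0.014,0.01],[0.0045,-0.014,0.023],[0.0045,-0.014,0.036],[0.0045,-0.014,0.048],[0.0045,-0.014,0.058],[0.0045,-0.014,0.065],[0.0045,-0.014,0.068]], rotation=[[0,0,0],[0,0,0],[0,0,0],[0,0,0],[0,0,0],[0,0,0],[0,0,0],[0,0,0],[0,0,0],[0,0,0]])

```text
time: 13.5
tool_pos: [653.3, -81.8, 69.6]
tcp_rot: [180.0, -0.1, -178.0]
ft_force: [-3.2, 3.4, 0.6]
finger_gap: 19.4
grip_force: 79.7
```

Emit:
servo_tool(fingers=[0.0,0.0,0.0], linear=[[0,0,0.001],[0,0,0.001],[0,0,0.001]], rotation=[[0,0,0],[0,0,0],[0,0,0]])

```text
time: 13.8
tool_pos: [654.4, -82.3, 70.5]
tcp_rot: [-180.0, 0.1, -178.0]
ft_force: [-0.7, 0.3, -6.4]
finger_gap: 19.6
grip_force: 79.4
```

```bash
python3 go.py J:c:69
```

```text
t 13.8 [654.4 -82.3  70.5] [-1.7998e+02  7.0000e-02 -1.7797e+02] F [-0.7  0.3 -6.4] gap 19.6
J:c:69 [652.4 -82.1  69. ] lin [0.002, 0.0003, 0.0015] rot [-0.02, 0.07, -0.04]
```

Emit:
servo_tool(fingers=[0.0,0.0,0.05,0.05,0.05,0.05,0.05,0.05,0.05,0.05], linear=[[0.001,0.001,0.001],[0.001,0.001,0.001],[0.001,0.001,0.001],[0.001,0.001,0.001],[0.001,0.001,0.001],[0.001,0.001,-0.01],[0.001,0.001,-0.03],[0.001,0.001,-0.055],[0.001,0.001,-0.075],[0.001,0.001,-0.075]], rotation=[[0,0,0],[0,0,0],[0,0,0],[0,0,0],[0,0,0],[0,0,0],[0,0,0],[0,0,0],[0,0,0],[0,0,0]])

```text
time: 14.8
tool_pos: [655.6, -81.8, 150.3]
tcp_rot: [-179.9, 0.4, -178.0]
ft_force: [0.4, -0.2, -0.0]
finger_gap: 50.2
grip_force: 0.0
```

```bash
python3 go.py B:a:130
```

```text
t 14.8 [655.6 -81.8 150.3] [-179.89    0.44 -177.98] F [ 0.4 -0.2 -0. ] gap 50.2
B:a:130 [ 480.  -346.7  130. ] lin [0.185, -0.2585, 0.0194] rot [-0.01, 0.46, 23.92]
```

Emit:
servo_tool(fingers=[0.06,0.06,0.06,0.06,0.06,0.06,0.06,0.06,0.06,0.06], linear=[[0.01,-0.014,-0.003],[0.035,-0.049,0],[0.063,-0.088,0.003],[0.091,-0.127,0.006],[0.119,-0.166,0.01],[0.144,-0.201,0.014],[0.164,-0.229,0.018],[0.178,-0.248,0.019],[0.184,-0.257,0.019],[0.185,-0.2585,0.019]], rotation=[[0,0,1],[0,0,4],[0,0,8],[0,0,12],[0,0,16],[0,0,19],[0,0,22],[0,0,24],[0,0,24],[0,0,24]])

```text
time: 15.8
tool_pos: [475.8, -346.9, 125.2]
tcp_rot: [180.0, -0.1, 157.9]
ft_force: [-0.0, 0.5, -1.5]
finger_gap: 60.1
grip_force: 0.0
```

Emit:
servo_tool(fingers=[0.06,0.06,0.06], linear=[[0,0,0],[0,0,0],[0,0,0]], rotation=[[0,0,0],[0,0,0],[0,0,0]])

```text
time: 16.1
tool_pos: [477.9, -345.1, 125.8]
tcp_rot: [180.0, 0.0, 158.1]
ft_force: [-0.5, -0.3, -0.1]
finger_gap: 60.1
grip_force: 0.0
```

```bash
python3 go.py B:a:20
python3 - <<'E'
from ov import *
from bench import r
T=r.snapshot("top");S=r.snapshot("scene")
a=[cv2.convertScaleAbs(rect(s,650,0,65,120,120,1.6),alpha=1.4) for s in(T,S)]
cv2.imwrite("pics/c2.png",np.hstack(a))
E
```

```text
t 16.1 [ 477.9 -345.1  125.8] [179.99   0.   158.13] F [-0.5 -0.3 -0.1] gap 60.1
B:a:20 [ 480.  -346.7   20. ] lin [-0.0026, -0.0007, 0.1058] rot [0.01, 0.0, 0.03]
```

View pics/c2.png

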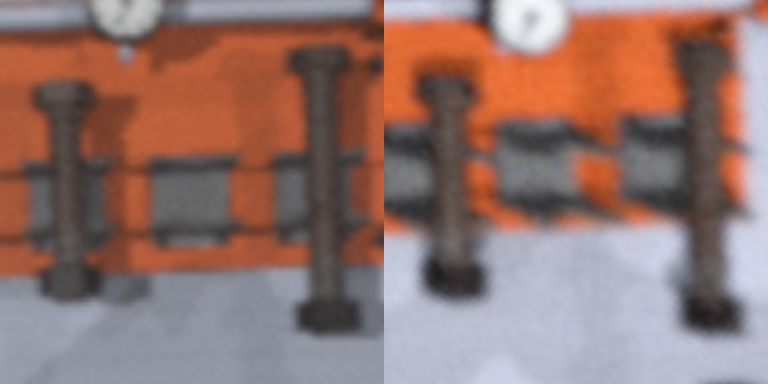

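Bolt c is seated in the cradle nearest the lamp (rows 46–333, middle x≈651.6). Next is a.

Emit:
servo_tool(fingers=[0.06,0.06,0.06,0.06,0.06,0.06,0.06,0.06,0.06,0.06], linear=[[-0.001,-0.001,0.005],[-0.002,-0.001,0.02],[-0.002,-0.001,0.04],[-0.002,-0.001,0.06],[-0.002,-0.001,0.078],[-0.002,-0.001,0.092],[-0.002,-0.001,0.101],[-0.002,-0.001,0.105],[-0.002,-0.001,0.105],[-0.002,-0.001,0.105]], rotation=[[0,0,0],[0,0,0],[0,0,0],[0,0,0],[0,0,0],[0,0,0],[0,0,0],[0,0,0],[0,0,0],[0,0,0]])

```text
time: 17.2
tool_pos: [479.1, -348.2, 21.6]
tcp_rot: [-180.0, 0.1, 158.0]
ft_force: [1.0, -0.5, -0.6]
finger_gap: 59.9
grip_force: 0.0
```

Emit:
servo_tool(fingers=[0.0,0.0,0.0,0.0,0.0,0.0,0.0,0.0], linear=[[0,0,0],[0,0,0],[0,0,0],[0,0,0],[0,0,0],[0,0,0],[0,0,0],[0,0,0]], rotation=[[0,0,0],[0,0,0],[0,0,0],[0,0,0],[0,0,0],[0,0,0],[0,0,0],[0,0,0]])

```text
time: 18.0
tool_pos: [479.3, -348.0, 21.9]
tcp_rot: [-180.0, 0.1, 158.0]
ft_force: [0.4, 2.5, 6.1]
finger_gap: 19.5
grip_force: 77.8
```

```bash
python3 go.py B:a:140 J:a:140
```

```text
t 18.0 [ 479.3 -348.    21.9] [-1.8000e+02  8.0000e-02  1.5801e+02] F [0.4 2.5 6.1] gap 19.5
B:a:140 [ 480.  -346.7  140. ] lin [-0.0004, 0.0015, -0.1181] rot [-0.0, 0.08, -0.09]
J:a:140 [649.5  -2.1 140. ] lin [-0.0285, 0.3845, -0.1181] rot [-0.02, 0.08, -24.06]
```

Emit:
servo_tool(fingers=[0.0,0.0,0.0,0.0,0.0,0.0,0.0,0.0,0.0,0.0], linear=[[0,0,-0.015],[0,0,-0.045],[0,0.005,-0.085],[-0.002,0.03,-0.115],[-0.005,0.07,-0.125],[-0.009,0.115,-0.128],[-0.012,0.163,-0.128],[-0.016,0.211,-0.128],[-0.019,0.259,-0.128],[-0.022,0.3,-0.128]], rotation=[[0,0,0],[0,0,0],[0,0,0],[0,0,-2],[0,0,-5],[0,0,-9],[0,0,-13],[0,0,-17],[0,0,-21],[0,0,-24]])

```text
time: 19.0
tool_pos: [611.4, -75.3, 149.0]
tcp_rot: [180.0, -0.0, -177.8]
ft_force: [1.0, -0.8, -5.8]
finger_gap: 19.6
grip_force: 78.7
```

```bash
python3 go.py J:a:140
```

```text
t 19.0 [611.4 -75.3 149. ] [ 1.7999e+02 -4.0000e-02 -1.7778e+02] F [ 1.  -0.8 -5.8] gap 19.6
J:a:140 [649.5  -2.1 140. ] lin [-0.041, 0.0717, 0.009] rot [0.01, -0.04, 0.15]
```

Emit:
servo_tool(fingers=[0.0,0.0,0.0,0.0,0.0,0.0,0.0,0.0,0.0], linear=[[-0.01,0.02,0],[-0.02,0.04,0.002],[-0.03,0.056,0.005],[-0.036,0.066,0.007],[-0.04,0.071,0.009],[-0.04,0.072,0.009],[-0.04,0.072,0.009],[-0.04,0.072,0.009],[-0.04,0.072,0.009]], rotation=[[0,0,0],[0,0,0],[0,0,0],[0,0,0],[0,0,0],[0,0,0],[0,0,0],[0,0,0],[0,0,0]])

```text
time: 19.9
tool_pos: [648.6, -5.2, 140.0]
tcp_rot: [-180.0, 0.0, -178.0]
ft_force: [-0.1, 1.0, -5.3]
finger_gap: 19.7
grip_force: 78.6
```

```bash
python3 go.py J:a:71
```

```text
t 19.9 [648.6  -5.2 140. ] [-179.99    0.   -178.03] F [-0.1  1.  -5.3] gap 19.7
J:a:71 [649.5  -2.1  71. ] lin [-0.0011, 0.0031, 0.069] rot [-0.01, 0.0, -0.1]
```

Emit:
servo_tool(fingers=[0.0,0.0,0.0,0.0,0.0,0.0,0.0,0.0,0.0,0.0], linear=[[0,0.002,0],[-0.001,0.004,0.004],[-0.001,0.004,0.013],[-0.001,0.004,0.024],[-0.001,0.004,0.036],[-0.001,0.004,0.048],[-0.001,0.004,0.057],[-0.001,0.004,0.064],[-0.001,0.004,0.068],[-0.001,0.004,0.068]], rotation=[[0,0,0],[0,0,0],[0,0,0],[0,0,0],[0,0,0],[0,0,0],[0,0,0],[0,0,0],[0,0,0],[0,0,0]])

```text
time: 20.9
tool_pos: [649.2, -0.4, 71.1]
tcp_rot: [180.0, -0.1, -178.0]
ft_force: [0.3, 0.3, -5.1]
finger_gap: 19.8
grip_force: 78.6
```

Emit:
servo_tool(fingers=[0.0,0.0,0.0], linear=[[0,0,0.001],[0,0,0.001],[0,0,0.001]], rotation=[[0,0,0],[0,0,0],[0,0,0]])

```text
time: 21.2
tool_pos: [649.9, -0.4, 71.4]
tcp_rot: [-180.0, 0.1, -178.0]
ft_force: [0.7, -0.1, -5.0]
finger_gap: 19.8
grip_force: 78.6
```

```bash
python3 go.py J:a:69
```

```text
t 21.2 [ 6.499e+02 -4.000e-01  7.140e+01] [-1.7999e+02  6.0000e-02 -1.7797e+02] F [ 0.7 -0.1 -5. ] gap 19.8
J:a:69 [649.5  -2.1  69. ] lin [0.0005, -0.0017, 0.0024] rot [-0.01, 0.06, -0.04]
```

Emit:
servo_tool(fingers=[0.0,0.0,0.0,0.05,0.05,0.05,0.05,0.05,0.05,0.05], linear=[[0,-0.001,0.001],[0,-0.001,0.002],[0,-0.001,0.002],[0,-0.001,0.002],[0,-0.001,0.002],[0,-0.001,0.002],[0,-0.001,-0.01],[0,-0.001,-0.03],[0,-0.001,-0.055],[0,-0.001,-0.075]], rotation=[[0,0,0],[0,0,0],[0,0,0],[0,0,0],[0,0,0],[0,0,0],[0,0,0],[0,0,0],[0,0,0],[0,0,0]])

```text
time: 22.2
tool_pos: [650.2, -1.5, 148.5]
tcp_rot: [-180.0, 0.1, -178.0]
ft_force: [0.1, 0.4, -0.1]
finger_gap: 49.8
grip_force: 0.0
```

```bash
python3 go.py B:b:130
```

```text
t 22.2 [650.2  -1.5 148.5] [-1.7999e+02  1.1000e-01 -1.7798e+02] F [ 0.1  0.4 -0.1] gap 49.8
B:b:130 [ 446.3 -134.   130. ] lin [0.2085, -0.1252, 0.0181] rot [-0.01, 0.11, 2.32]
```

Emit:
servo_tool(fingers=[0.06,0.06,0.06,0.06,0.06,0.06,0.06,0.06,0.06,0.06], linear=[[0.01,-0.006,-0.004],[0.035,-0.021,0],[0.066,-0.04,0.003],[0.1,-0.06,0.006],[0.134,-0.08,0.01],[0.165,-0.099,0.014],[0.189,-0.113,0.017],[0.203,-0.121,0.018],[0.208,-0.125,0.018],[0.208,-0.125,0.018]], rotation=[[0,0,0],[0,0,0.5],[0,0,1],[0,0,1.5],[0,0,2],[0,0,2.3],[0,0,2.3],[0,0,2.3],[0,0,2.3],[0,0,2.3]])

```text
time: 23.2
tool_pos: [445.5, -134.1, 127.7]
tcp_rot: [-180.0, 0.0, 179.7]
ft_force: [-0.3, 0.3, 0.9]
finger_gap: 59.8
grip_force: 0.0
```

Emit:
servo_tool(fingers=[0.06,0.06,0.06], linear=[[0,0,0],[0,0,0],[0,0,0]], rotation=[[0,0,0],[0,0,0],[0,0,0]])

```text
time: 23.5
tool_pos: [446.6, -133.3, 127.8]
tcp_rot: [180.0, 0.0, 179.8]
ft_force: [0.0, 0.3, 0.7]
finger_gap: 59.9
grip_force: 0.0
```

```bash
python3 go.py B:b:20
```

```text
t 23.5 [ 446.6 -133.3  127.8] [179.99   0.   179.77] F [0.  0.3 0.7] gap 59.9
B:b:20 [ 446.3 -134.    20. ] lin [0.0003, -0.0007, 0.1078] rot [0.01, 0.0, 0.07]
```

Emit:
servo_tool(fingers=[0.06,0.06,0.06,0.06,0.06,0.06,0.06,0.06,0.06,0.06], linear=[[0,-0.001,0.005],[0,-0.001,0.02],[0,-0.001,0.04],[0,-0.001,0.06],[0,-0.001,0.078],[0,-0.001,0.093],[0,-0.001,0.103],[0,-0.001,0.107],[0,-0.001,0.107],[0,-0.001,0.107]], rotation=[[0,0,0],[0,0,0],[0,0,0],[0,0,0],[0,0,0],[0,0,0],[0,0,0],[0,0,0],[0,0,0],[0,0,0]])

```text
time: 24.5
tool_pos: [446.7, -134.9, 21.4]
tcp_rot: [-180.0, 0.0, 179.7]
ft_force: [0.3, 0.2, 0.6]
finger_gap: 59.8
grip_force: 0.0
```

Emit:
servo_tool(fingers=[0.0,0.0,0.0,0.0,0.0,0.0,0.0,0.0], linear=[[0,0,0],[0,0,0],[0,0,0],[0,0,0],[0,0,0],[0,0,0],[0,0,0],[0,0,0]], rotation=[[0,0,0],[0,0,0],[0,0,0],[0,0,0],[0,0,0],[0,0,0],[0,0,0],[0,0,0]])

```text
time: 25.3
tool_pos: [446.7, -134.7, 21.7]
tcp_rot: [-180.0, 0.1, 179.7]
ft_force: [-1.8, 2.2, 6.4]
finger_gap: 19.8
grip_force: 77.9
```

```bash
python3 go.py B:b:150 J:b:150
```

```text
t 25.3 [ 446.7 -134.7   21.7] [-1.7999e+02  6.0000e-02  1.7973e+02] F [-1.8  2.2  6.4] gap 19.8
B:b:150 [ 446.3 -134.   150. ] lin [0.0002, 0.0007, -0.1283] rot [-0.01, 0.06, 0.03]
J:b:150 [643.7 157.8 150. ] lin [-0.1958, 0.2934, -0.1282] rot [-0.01, 0.06, -2.34]
```

Emit:
servo_tool(fingers=[0.0,0.0,0.0,0.0,0.0,0.0,0.0,0.0,0.0,0.0], linear=[[0,0,-0.015],[0,0,-0.045],[-0.003,0.005,-0.085],[-0.017,0.025,-0.115],[-0.037,0.056,-0.125],[-0.06,0.09,-0.128],[-0.085,0.127,-0.128],[-0.11,0.165,-0.128],[-0.135,0.202,-0.128],[-0.157,0.235,-0.128]], rotation=[[0,0,0],[0,0,0],[0,0,0],[0,0,-0.5],[0,0,-1],[0,0,-1.5],[0,0,-2],[0,0,-2.3],[0,0,-2.3],[0,0,-2.3]])

```text
time: 26.3
tool_pos: [604.4, 101.6, 147.8]
tcp_rot: [-180.0, -0.1, -177.9]
ft_force: [-0.0, -0.9, -4.6]
finger_gap: 19.6
grip_force: 79.2
```

Emit:
servo_tool(fingers=[0.0,0.0,0.0,0.0,0.0,0.0,0.0,0.0], linear=[[-0.018,0.026,0],[-0.03,0.043,0],[-0.038,0.053,0],[-0.041,0.057,0],[-0.041,0.057,0],[-0.041,0.057,0],[-0.041,0.057,0],[-0.041,0.057,0]], rotation=[[0,0,0],[0,0,0],[0,0,0],[0,0,0],[0,0,0],[0,0,0],[0,0,0],[0,0,0]])

```text
time: 27.1
tool_pos: [643.0, 157.2, 148.9]
tcp_rot: [-180.0, -0.0, -178.0]
ft_force: [0.5, -1.0, -5.0]
finger_gap: 19.5
grip_force: 79.1
```

```bash
python3 go.py J:b:71
```

```text
t 27.1 [643.  157.2 148.9] [-179.99   -0.   -178.02] F [ 0.5 -1.  -5. ] gap 19.5
J:b:71 [643.7 157.8  71. ] lin [-0.0007, 0.0005, 0.0779] rot [-0.01, -0.0, -0.09]
```

Emit:
servo_tool(fingers=[0.0,0.0,0.0,0.0,0.0,0.0,0.0,0.0,0.0,0.0], linear=[[-0.001,0.001,0.005],[-0.001,0.001,0.015],[-0.001,0.001,0.027],[-0.001,0.001,0.039],[-0.001,0.001,0.051],[-0.001,0.001,0.061],[-0.001,0.001,0.069],[-0.001,0.001,0.075],[-0.001,0.001,0.078],[-0.001,0.001,0.078]], rotation=[[0,0,0],[0,0,0],[0,0,0],[0,0,0],[0,0,0],[0,0,0],[0,0,0],[0,0,0],[0,0,0],[0,0,0]])

```text
time: 28.1
tool_pos: [644.1, 159.0, 70.5]
tcp_rot: [-180.0, -0.0, -178.0]
ft_force: [-0.0, -0.6, -4.3]
finger_gap: 19.7
grip_force: 79.1
```

Emit:
servo_tool(fingers=[0.0,0.0,0.0], linear=[[0,0,0.001],[0,0,0.001],[0,0,0.001]], rotation=[[0,0,0],[0,0,0],[0,0,0]])

```text
time: 28.4
tool_pos: [644.5, 159.1, 70.3]
tcp_rot: [180.0, 0.0, -178.0]
ft_force: [0.4, -0.9, -4.7]
finger_gap: 20.1
grip_force: 79.1
```

```bash
python3 go.py J:b:69
```

```text
t 28.4 [644.5 159.1  70.3] [ 1.7999e+02  5.0000e-02 -1.7798e+02] F [ 0.4 -0.9 -4.7] gap 20.1
J:b:69 [643.7 157.8  69. ] lin [0.0008, -0.0013, 0.0013] rot [0.01, 0.05, -0.05]
```

Release, then retreat up and to the left in two calls so the cameras have a clear view.

Emit:
servo_tool(fingers=[0.0,0.0,0.05,0.05,0.05,0.05,0.05,0.05,0.05,0.05], linear=[[0,0,0.001],[0,0,0.001],[0,0,0.001],[0,0,0.001],[0,0,0.001],[0,0,-0.01],[0,0,-0.03],[0,0,-0.055],[0,0,-0.085],[0,0,-0.11]], rotation=[[0,0,0],[0,0,0],[0,0,0],[0,0,0],[0,0,0],[0,0,0],[0,0,0],[0,0,0],[0,0,0],[0,0,0]])

```text
time: 29.4
tool_pos: [644.7, 159.1, 182.8]
tcp_rot: [180.0, 0.1, -178.0]
ft_force: [-0.1, -0.4, -0.3]
finger_gap: 50.0
grip_force: 0.0
```

Emit:
servo_tool(fingers=[0.05,0.05,0.05,0.05,0.05,0.05,0.05,0.05,0.05,0.05], linear=[[0.015,0.01,-0.01],[0.045,0.03,-0.02],[0.08,0.055,-0.03],[0.115,0.085,-0.04],[0.15,0.115,-0.05],[0.185,0.145,-0.05],[0.22,0.175,-0.05],[0.245,0.195,-0.05],[0.25,0.2,-0.05],[0.25,0.2,-0.05]], rotation=[[0,0,0],[0,0,0],[0,0,0],[0,0,0],[0,0,0],[0,0,0],[0,0,0],[0,0,0],[0,0,0],[0,0,0]])

```text
time: 30.4
tool_pos: [386.8, 350.9, 230.9]
tcp_rot: [180.0, 0.1, -177.8]
ft_force: [-0.2, -0.5, 0.3]
finger_gap: 50.0
grip_force: 0.0
```

Run:
```python
from ov import *
from bench import r
T=r.snapshot("top");S=r.snapshot("scene")
a=[cv2.convertScaleAbs(rect(s,650,40,65,120,195,1.25*1.6),alpha=1.4)[90:390] if 0 else cv2.convertScaleAbs(rect(s,650,40,65,95,195,1.55),alpha=1.4) for s in(T,S)]
cv2.imwrite("pics/end.png",np.vstack(a))
```

```text
(no output)
```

View pics/end.png

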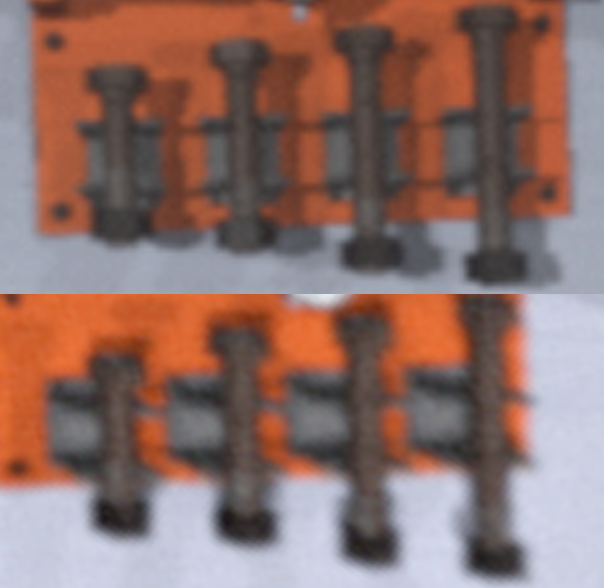

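All four bolts are seated, heads towards the bar, in the order b, d, a, c towards the lamp. Their midpoints lie within about 4 mm of the cradle line, so I'll hand in.

```bash
python3 -c "
from bench import r
print(r.hand_in())"
```

```text
the job is handed in; nothing more can be done
None
```

I laid all four bolts in the jig's cradles by length, longest nearest the lamp with heads towards the bar, released them and handed the job in at about 30 s; the final pictures put each within about 4 mm of its cradle's middle, but no verdict came back.

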